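Stopper a batch of vials with the bench press

ROBOT

A 6-joint arm with a two-finger parallel gripper is mounted at the origin on the work surface. World frame = base frame: x ahead of the robot, y to its left, z up, the work surface at z = 0. Lengths are in m, angles in rad, forces in N, time in s.
With the tool pointing down it reaches from about 0.25 to 0.775 m from the base axis. Payload 8.9 kg.
Tool frame: the origin (TCP) lies midway between the tips of the shut fingers; the grasp point (between the pads) lies 19 mm behind it; z points along the fingers, y is the line along which they close (so a half turn about z gives the same grasp; the last joint's range is limited). The gripper opens to 85 mm and grips with 20 to 120 N. Pads are 22 mm wide; open, the fingers measure 114 mm over their backs; the gripper's body (76 mm by 85 mm) begins 54 mm behind the grasp point. The pads swing forward as they close: fully open they stand 13 mm farther back than shut.
Start: joints at [1.054, 0.291, -0.153, 1.127, 0, 1.431], TCP at [0.194, 0.488, 0.231] pointing down, gripper open.
Joint ranges: [-2.52, 2.52], [-0.91, 1.74], [-1.3, 1.37], [-1.96, 2.02], [-1.52, 1.47], [-3.14, 3.14]. Speed limits (rad/s): [2.22, 2.22, 2.79, 3.14, 3.14, 3.14].

INTERFACE

Orientations are given as a rotation vector (axis times angle).
In Python, from cell import env gives the robot as it stands.
- The arm moves only by the tool jog_arm, never from a script. Its argument "rows" is a list of rows, each a list of 3 entries, a list of its own where there are three numbers: the closure, from -1 (fully open) to 1 (shut), then the shift along the tool's x, y, z in m, then the turn, a rotation vector about the tool's x, y, z in degrees. A call has 1 to 12 rows; each row shifts and turns the commanded pose from where the row before left it, along the tool's axes as they then stand; what a row does not reach is not made up. A row lasts 1/10 s, in which the tool goes at most 50 mm and 8.59 degrees, less where a joint would pass 70% of its speed; a pose out of reach is approached as far as the arm can. A call with a gripper value outside its range is refused whole. The fingers move at their own pace and stop on an object; "force" is the grip in N (left out, the last holds). Time passes only in rows, so rows that do not move let the fingers close. It gives the time, the measured TCP pose, the force and the opening at its end, in the units of the state.
- env.get_obs(): the state, without advancing time (a new reading comes with each control period).
- env.snapshot(name): name is "scene" or "top" or "wrist"; returns (picture, depth): 400x640x3 uint8, red, green, blue; 400x640 float32, m along the optical axis (not along the pixel's ray), 0 where there is no reading.
- env.camera_info(name): a dict with "intrinsics" (3x3 intrinsics, pixels), "T" (4x4, takes a point from camera to world coordinates). Camera axes: x right, y down, z forward; pixel columns grow to the right and rows downward; lengths in m; the calibration is good to about 2 mm. The wrist camera is an equidistant fisheye: a pixel r from the principal point sees the ray r / f radians off the axis. A picture is of the moment at which its call begins: read the wrist's pose just before it. camera_info takes no time and is no camera call; for the wrist camera it gives the pose at the moment of the call.
- env.job_done(): hands the job in, once; it reports no verdict.
The state is a dict: "clock": time; "qpos": joint angles; "joint_velocities": joint speeds; "joint_torque": joint torques, N m; "position": TCP position; "tcp_rot": TCP orientation; "wrist_force": force on the tool from outside, world axes, zero at the start; "wrist_torque": the same for the moment, N m; "opening": finger opening in m.
Only numpy, scipy, OpenCV 4.12 (cv2) and the standard library are available. Lean on these libraries where they do the work, as an engineer would, in place of code of your own. Each camera call takes 0.05 s, during which the arm holds its last target. There are 200 camera calls.

TASK

Push the stoppers into the vials standing in the bench press. First turn its dial to the three-dot mark so that it clicks in there, then flip the safety catch up and over forward, well clear of the handle's stop pin, and only then pull the handle all the way down with the gripper and hold it down against its spring. Finish while still holding the handle fully down, with the dial still on three dots and the catch still open; do not move or knock over the bottles and glassware standing around.

Things in the scene. Friction and masses are not known exactly. Their poses are not given: they have to be found in the camera images.
- press: vial press fixed to the table, place and heading vary. Origin at table height midway between its two white uprights; x points to its back (the front faces the robot), y left, z up. Grey base 30 mm high, x -190 to 90, y -180 to 110 mm. Uprights and crown x -35 to 35, y -75 to 75, top z 160 mm, vials and moving platen between. Dial front left, catch on a steel fork at right, bail handle on top
- dial (a joint): turn of the dial, rad, clockwise seen from above, 0 to 1.8 between end stops. Spring detents (0.07 N m) at 0, 0.6, 1.2 and 1.8: the marks of one, two, three and four 4 mm raised white dots, 50 mm from its axis. Three dots is 1.2. It starts in the one-dot or two-dot notch
- dial_grip (a point): on the dial's axis at grip height, press x -130, y 45, z 64 mm. Black 48 mm disc, top at z 42 mm, with an upright grip bar 46 mm long, 14 mm thick, z 42 to 70 mm. Turns with the dial: its x axis lies along the bar towards the end with the white pointer line, 0.9 - q rad counterclockwise from the press's x axis at dial value q
- catch (a joint): angle of the catch, rad: 0 shut (lying back level, its end 2 mm in front of the stop pin, barring the handle), grows as its free end flips up and over towards the press's front; end stop 2.3; well clear is above 1.4. Stays where left by friction (0.04 N m)
- catch_hinge (a point): catch's hinge centre, fixed at press x -60, y -150, z 170 mm; axis along the press's y. Its fork is 22 mm long in x, 44 mm wide, top z 178 mm. Shut, the catch is a dark steel strut from here 46 mm back along +x, 22 mm wide, 14 mm thick, with a thumb tab standing on its end
- catch_tab (a point): middle of the thumb tab's top edge, moves with the catch. Tab 8 mm thick in x, 26 mm wide in y, standing on the strut's free end, flush with it; when shut it is centred 42 mm behind the hinge, its top 65 mm above hinge height (z 235 mm). Pushed from behind with closed fingers towards press -x, tips 48 mm above hinge height, to 35 mm past the hinge, then down 16 mm, it turns up and over
- stop_pin (a point): middle of the stop pin that the catch bars: a steel rod of radius 5 mm on the handle's right arm, along the press's y from y -83 to -167 mm; with the handle up at press x -7, z 174 mm. Moves with the handle
- handle (a joint): turn of the bail handle, rad: 0 at rest (up), grows as the bar is pulled forward and down; end stop at 1.0 = fully down. A spring drives it back to 0 (about 4 N at the bar at the start, 11 N at the end). With the catch shut it cannot pass about 0.06
- handle_hinge (a point): on the handle's hinge axis (the press's y axis), fixed on the press at x 0, y 0, z 130 mm
- handle_bar (a point): middle of the round black grip bar, 22 mm thick, along the press's y, on steel arms of radius 5 mm at y -83 and 83 mm. Circle of 130 mm radius about handle_hinge: at handle value q it is 130 sin(0.15+q) mm in front of (press -x) and 130 cos(0.15+q) mm above it: z 259 mm up, 183 mm down. Pinch from above, fingers before and behind; it can turn between the pads
- stray_vial: small stoppered vial standing on the right front of the press's base, 22 mm across, 42 mm tall; origin under its middle. Leave alone
- amber_bottle1: amber bottle with blue cap left of the press, 76 mm across, 170 mm tall; origin under its middle. Leave alone
- amber_bottle2: the second bottle of the same kind, behind the first. Leave alone
- beaker: glass beaker left of the press, 72 mm across, 90 mm tall; origin under its middle. Leave alone
- flask: glass conical flask right of the press, 80 mm across, 118 mm tall; origin under its middle. Leave alone
- cylinder: slim measuring cylinder right of the press, foot 64 mm across, 140 mm tall; origin under its middle. Leave alone
- tip_box: box of pipette tips left of the press's front, 122 x 87 mm, 65 mm tall; origin under its middle. Leave alone

How it is judged:
On the way, in this order (a step that is already met when the one before it is completed fails the run):
1. the dial sits in the three-dot notch, the catch still shut (value of joint dial between 1.05 and 1.35 rad and value of joint catch below 0.5 rad and value of joint handle below 0.15 rad), for 0.3 s.
2. the catch is flipped open, the handle still up (value of joint dial between 1.05 and 1.35 rad and value of joint catch above 1.4 rad and value of joint handle below 0.15 rad), for 0.2 s.
3. the handle is held fully down by the gripper (value of joint dial between 1.05 and 1.35 rad and value of joint catch above 1.4 rad and value of joint handle above 0.9 rad and contact force between the fingers and handle above 2 N), for 0.5 s.
At the end, for the whole second after the job is handed in: the program ends with the gripper's fingers still holding the handle (over 2 N) within 0.1 rad of fully down, the catch open beyond 1.4 rad and the dial within 0.15 rad of the three-dot mark (all of step 3); the arm keeps its last pose, push and grip.
It fails at once if a bystander (vial, bottle, beaker, flask, cylinder, tip box) was moved over 30 mm (distance of any of stray_vial, amber_bottle1, amber_bottle2, beaker, flask, cylinder, tip_box from where it was at the start of the episode above 0.03 m).
It fails at once if a bystander was tipped over (angle between any of stray_vial, amber_bottle1, amber_bottle2, beaker, flask, cylinder, tip_box's own z axis and vertical above 0.4 rad).
It also fails if it takes over 58 s, if anything falls off the work surface, if the arm or the gripper's body presses on something with over 40 N, if the wrist force passes 120 N, or if a joint passes its speed limit or range.

## Working session

There is one attempt and no reset: what is moved stays moved. The work goes in short steps, Python scripts to look and compute and a tool call to move; the robot and the scene stay as the last step left them, time stands still between calls to the robot, and variables do not carry over. Pictures are saved under pics/ and viewed, on a budget of 10 in all, crops included, one or two more only if the job needs it, and the job is handed in when it is done.

Besides the shell and the picture viewer there is one more tool, called after ">>>" by a JSON object that holds its "api" and its "payload", one argument or row to a line. jog_arm: Moves the arm, as the interface text tells. Its arguments: {"type":"object","properties":{"rows":{"type":"array"},"force":{"type":"number"}},"required":["rows"]}

```bash
mkdir -p pics; python3 - <<'E'
from cell import env
import cv2,numpy as np
for n in ("top","scene"):
    p,d=env.snapshot(n); cv2.imwrite(f"pics/{n}0.png",p[:,:,::-1]); np.savez(f"pics/{n}0.npz",p=p,d=d)
    i=env.camera_info(n); print(n,i["intrinsics"],np.round(i["T"],4),d.min(),d.max())
o=env.get_obs();print({k:np.round(v,3) for k,v in o.items()})
E
```

```text
top [[445.2015332    0.         315.24318999]
 [  0.         445.2015332  194.40622312]
 [  0.           0.           1.        ]] [[ 0.0243 -0.9903  0.137   0.4059]
 [-0.9997 -0.0251 -0.0041  0.0515]
 [ 0.0075 -0.1369 -0.9906  1.2529]
 [ 0.      0.      0.      1.    ]] 0.0 2.184198
scene [[447.33644406   0.         320.59683072]
 [  0.         447.33644406 201.16397021]
 [  0.           0.           1.        ]] [[ 0.6901  0.4014 -0.6022  1.2347]
 [ 0.7236 -0.363   0.5871 -0.6363]
 [ 0.017  -0.8409 -0.5409  0.7955]
 [ 0.      0.      0.      1.    ]] 0.0 3.710148
{'clock': np.float64(0.1), 'qpos': array([ 1.054,  0.291, -0.154,  1.127,  0.   ,  1.432]), 'joint_velocities': array([ 0.   , -0.002,  0.002, -0.001,  0.001,  0.   ]), 'joint_torque': array([ 1.0000e-03, -5.3798e+01,  3.3192e+01,  9.0000e-03, -0.0000e+00,
        0.0000e+00]), 'position': array([0.193, 0.488, 0.231]), 'tcp_rot': array([-5.900e-01, -3.085e+00,  2.000e-03]), 'wrist_force': array([ 0.762, -0.078,  0.51 ]), 'wrist_torque': array([ 0.031, -0.015, -0.02 ]), 'opening': np.float64(0.086)}
```

View pics/top0.png

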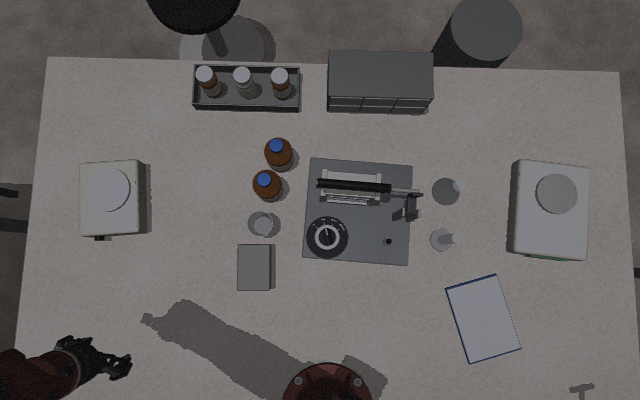

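View pics/scene0.png

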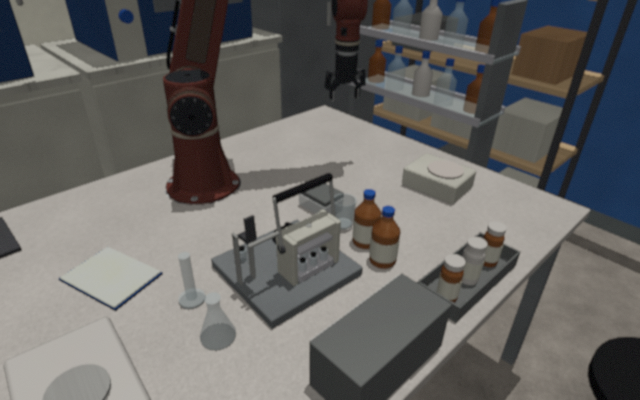

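The top view shows the base with corners near (310,158), (412,165), (407,265) and (303,257), the dial at (327,237), the catch at (411,207) and the bar around (355,186). The scene view agrees.

```bash
cat > h.py <<'E'
import numpy as np,cv2
from cell import env
def cloud(d,K,T):
    v,u=np.mgrid[:d.shape[0],:d.shape[1]]
    c=np.stack([(u-K[0,2])/K[0,0]*d,(v-K[1,2])/K[1,1]*d,d],-1)
    return c@T[:3,:3].T+T[:3,3]
def plane(uv,z,K,T):
    r=np.c_[(uv-K[[0,1],[2,2]])/K[0,0],np.ones(len(uv))]@T[:3,:3].T
    return T[:3,3]+r*((z-T[2,3])/r[:,2])[:,None]
E
python3 - <<'E'
from h import *
f=np.load("pics/top0.npz");p,d=f["p"],f["d"];i=env.camera_info("top");K,T=i["intrinsics"],i["T"]
P=cloud(d,K,T); print("table z",np.median(P[280:300,100:130,2]))
roi=np.zeros(d.shape,bool);roi[140:285,290:425]=1
g=p.astype(int).mean(-1)
m=roi&(P[...,2]>.02)&(P[...,2]<.04)
m=cv2.morphologyEx((roi&(g<150)&(P[...,2]>0.018)).astype(np.uint8),cv2.MORPH_OPEN,np.ones((3,3)))
cs,_=cv2.findContours(m,0,2);c=max(cs,key=cv2.contourArea)
W=plane(cv2.convexHull(c)[:,0].astype(float),.03,K,T)[:,:2]
r=cv2.minAreaRect(W.astype(np.float32)*1000);print(r,cv2.boxPoints(r))
# bar: high dark points
b=roi&(P[...,2]>.235)&(P[...,2]<.3);Q=P[b];print(len(Q),Q.mean(0),np.percentile(Q,[2,98],axis=0))
vx=cv2.fitLine(Q[:,:2].astype(np.float32),cv2.DIST_HUBER,0,.01,.01).ravel();print("bar",vx,np.degrees(np.arctan2(vx[1],vx[0])))
up=cv2.resize(p[150:280,295:425],None,fx=5,fy=5,interpolation=cv2.INTER_CUBIC)[:,:,::-1]
cv2.imwrite("pics/crop.png",cv2.convertScaleAbs(up[:600],alpha=1.5))
E
```

```text
table z -0.00015633661541114563
((532.1240234375, -88.908935546875), (321.6417541503906, 278.8271484375), 86.62107849121094) [[ 383.47418  -241.23334 ]
 [ 661.8166   -257.66714 ]
 [ 680.77386    63.415466]
 [ 402.43146    79.84927 ]]
755 [ 0.56450277 -0.04643201  0.26462646] [[ 0.55214704 -0.19125803  0.23763601]
 [ 0.57816342  0.04166619  0.27111971]]
bar [ 0.06914002  0.997607    0.56425446 -0.04486771] 86.0354
```

View pics/crop.png

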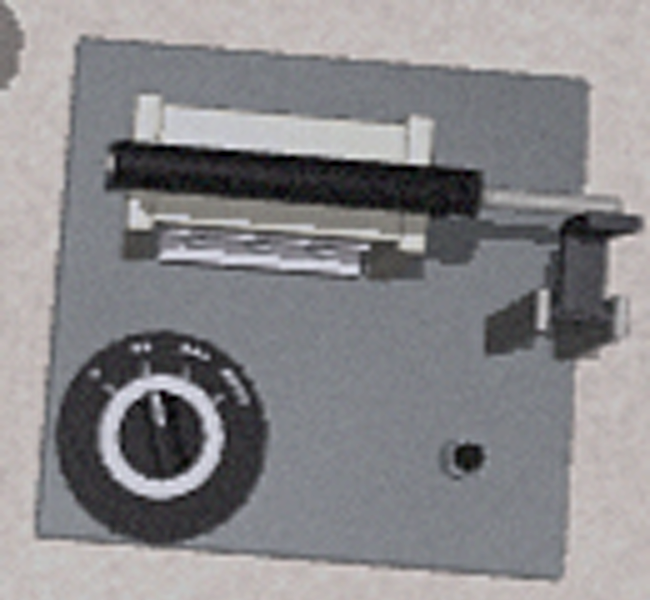

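The crop shows the pointer at the two-dot mark (140,347), with the dial axis at about (160,437), so q = 0.6. The catch is shut, with its tab by the pin at (600,222). The base corners are clear.

```bash
python3 - <<'E'
from h import *
f=np.load("pics/top0.npz");p,d=f["p"],f["d"];i=env.camera_info("top");K,T=i["intrinsics"],i["T"]
c=np.array([[80,37],[588,80],[560,580],[38,537]])/5+[295,150]-.4
W=plane(c,.03,K,T)[:,:2];L=np.array([[.09,.11],[.09,-.18],[-.19,-.18],[-.19,.11]])
a=W-W.mean(0);b=L-L.mean(0)
th=np.arctan2((b[:,0]*a[:,1]-b[:,1]*a[:,0]).sum(),(a*b).sum());R=np.array([[np.cos(th),-np.sin(th)],[np.sin(th),np.cos(th)]])
o=W.mean(0)-R@L.mean(0);print("yaw",np.degrees(th),"org",o,"res mm",np.round((W-o-L@R.T)*1000,1))
w=lambda x,y:np.round(o+R@[x,y],4)
for n,x,y in [("dial",-.13,.045),("hinge",-.06,-.15),("tab",-.018,-.15),("bar",-.0194,0),("vial?",0,0)]:print(n,w(x,y))
# checks: bar centre, dial ring, vial
P=cloud(d,K,T);g=p.astype(int).mean(-1)
m=(P[...,2]>.255)&(g<60);m[:,:300]=0;m[:,425:]=0;m[:150]=0;m[240:]=0
r=cv2.minAreaRect(P[m][:,:2].astype(np.float32)*1000);print("bar",r,P[m][:,2].max())
print("ring ctr",plane(np.array([[162,437.]])/5+[295,150]-.4,.036,K,T))
print("bar line ",np.degrees(np.arctan2(*(np.diff(plane(np.array([[110,165],[482,194.]])/5+[295,150],.26,K,T)[:,:2],axis=0)[0][::-1]))))
E
```

```text
yaw -3.356066798818192 org [ 0.58504845 -0.0405396 ] res mm [[-0.7 -2. ]
 [-1.   2.2]
 [ 1.2  2.6]
 [ 0.5 -2.7]]
dial [0.4579 0.012 ]
hinge [ 0.5164 -0.1868]
tab [ 0.5583 -0.1892]
bar [ 0.5657 -0.0394]
vial? [ 0.585  -0.0405]
bar ((489.4878234863281, -36.138038635253906), (167.20260620117188, 175.1950225830078), 87.33026123046875) 1.2529323021085215
ring ctr [[0.45790218 0.01154309 0.036     ]]
bar line  -93.05570331602024
```

```bash
cat >> h.py <<'E'
from scipy.spatial.transform import Rotation as Ro
O=np.array([0.5850,-0.0405]);YAW=-3.3
def pw(x,y,z):
    c,s=np.cos(np.radians(YAW)),np.sin(np.radians(YAW));return np.array([O[0]+c*x-s*y,O[1]+s*x+c*y,z])
def rel(target,xdir):
    "turn to level with tool x at xdir deg (mod 180), then shift in the tool axes"
    ob=env.get_obs();R=Ro.from_rotvec(ob["tcp_rot"]);M=R.as_matrix()
    a=np.degrees(np.arctan2(M[1,0],M[0,0]));k=xdir+180*np.round((a-xdir)/180)
    G=Ro.from_matrix(np.array([[np.cos(np.radians(k)),np.sin(np.radians(k)),0],[np.sin(np.radians(k)),-np.cos(np.radians(k)),0],[0,0,-1]]))
    print("t %.2f"%ob["clock"],"pos",np.round(ob["position"],4),"xdir %.1f->%.1f"%(a,k),"turn",np.round((R.inv()*G).as_rotvec(degrees=True),2),
     "shift mm",np.round(G.inv().apply(target-ob["position"])*1000,1),"q6 %.2f"%ob["qpos"][5],"F",np.round(ob["wrist_force"],1),"open %.4f"%ob["opening"])
E
python3 - <<'E'
from h import *
rel(pw(-.13,.045,.16),-3.3+np.degrees(.3))
E
```

```text
t 0.10 pos [0.1935 0.4876 0.2308] xdir 158.4->193.9 turn [-6.000e-02 -3.000e-02 -3.554e+01] shift mm [-142.4 -525.3   70.8] q6 1.43 F [ 0.8 -0.1  0.5] open 0.0858
```

>>> {"api": "jog_arm", "payload": {
  "rows": [
    [-0.3,[0,0,0],[0,0,-7.1]],
    [-0.3,[0,0,0],[0,0,-7.1]],
    [-0.3,[0,0,0],[0,0,-7.1]],
    [-0.3,[0,0,0],[0,0,-7.1]],
    [-0.3,[0,0,0],[0,0,-7.1]]
  ],
  "force": 40
}}

```text
clock: 0.6
position: [0.1935, 0.4877, 0.2309]
tcp_rot: [0.387, -3.117, 0.001]
wrist_force: [0.1, 0.3, 0.6]
opening: 0.0552
```

>>> {"api": "jog_arm", "payload": {
  "rows": [
    [-0.3,[-0.012,-0.044,0],[0,0,0]],
    [-0.3,[-0.012,-0.044,0],[0,0,0]],
    [-0.3,[-0.012,-0.044,0],[0,0,0]],
    [-0.3,[-0.012,-0.044,0],[0,0,0]],
    [-0.3,[-0.012,-0.044,0],[0,0,0]],
    [-0.3,[-0.012,-0.044,0],[0,0,0]],
    [-0.3,[-0.012,-0.044,0],[0,0,0]],
    [-0.3,[-0.012,-0.044,0],[0,0,0]],
    [-0.3,[-0.012,-0.044,0],[0,0,0]],
    [-0.3,[-0.012,-0.044,0],[0,0,0]],
    [-0.3,[-0.012,-0.044,0],[0,0,0]],
    [-0.3,[-0.01,-0.041,0],[0,0,0]]
  ]
}}

```text
clock: 1.8
position: [0.4578, 0.0102, 0.2311]
tcp_rot: [0.378, -3.119, -0.0]
wrist_force: [0.1, 1.7, -0.3]
opening: 0.0552
```

>>> {"api": "jog_arm", "payload": {
  "rows": [
    [-0.3,[0,0,0.035],[0,0,0]],
    [-0.3,[0,0,0.035],[0,0,0]],
    [-0.3,[0,0,0],[0,0,0]],
    [-0.3,[0,0,0],[0,0,0]]
  ]
}}

```text
clock: 2.2
position: [0.4568, 0.0124, 0.1616]
tcp_rot: [0.379, -3.117, -0.001]
wrist_force: [1.2, 0.2, 0.5]
opening: 0.0556
```

```bash
python3 - <<'E'
from h import *
rel(pw(-.13,.045,.16),-3.3+np.degrees(.3))
p,d=env.snapshot("wrist");i=env.camera_info("wrist");print(i)
cv2.imwrite("pics/w1.png",p[:,:,::-1]);np.savez("pics/w1.npz",p=p,d=d)
E
```

```text
t 2.20 pos [0.4568 0.0124 0.1616] xdir -166.1->-166.1 turn [ 0.03 -0.07 -0.03] shift mm [-0.8 -0.7  1.6] q6 -0.38 F [1.2 0.2 0.5] open 0.0556
{'intrinsics': array([[309.70691629,   0.        , 315.50780089],
       [  0.        , 309.70691629, 196.65724569],
       [  0.        ,   0.        ,   1.        ]]), 'T': array([[-0.24004714,  0.93030675,  0.2773206 ,  0.38688916],
       [ 0.97076065,  0.23035752,  0.0675217 , -0.00427569],
       [-0.00106699,  0.28542032, -0.95840185,  0.30489211],
       [ 0.        ,  0.        ,  0.        ,  1.        ]])}
```

View pics/w1.png

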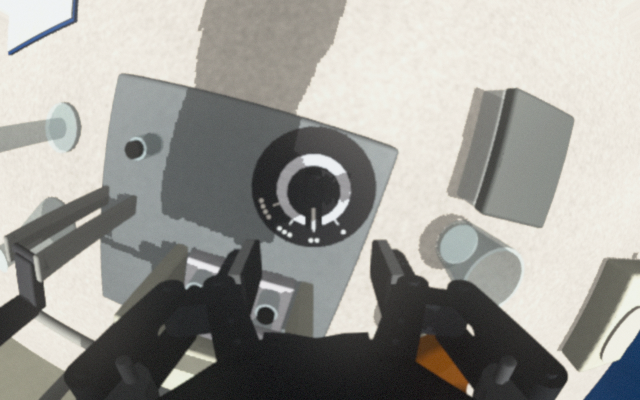

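The pointer (312,215) is in line with the two-dot mark (313,240). The dial axis at about (313,190) casts to (0.460, 0.011), within 2 mm of the estimate. Next I descend and grip the bar.

>>> {"api": "jog_arm", "payload": {
  "rows": [
    [-0.3,[-0.001,0,0.029],[0,0,0]],
    [-0.3,[-0.001,0,0.029],[0,0,0]],
    [-0.3,[0,0,0.029],[0,0,0]],
    [-0.3,[0,0,0.027],[0,0,0]],
    [1,[0,0,0],[0,0,0]],
    [1,[0,0,0],[0,0,0]],
    [1,[0,0,0],[0,0,0]],
    [1,[0,0,0],[0,0,0]],
    [1,[0,0,0],[0,0,0]]
  ],
  "force": 40
}}

```text
clock: 3.15
position: [0.4611, 0.0117, 0.0495]
tcp_rot: [-0.378, 3.115, -0.004]
wrist_force: [-1.0, -4.9, 6.6]
opening: 0.0135
```

>>> {"api": "jog_arm", "payload": {
  "rows": [
    [1,[0,0,0],[0,0,6]],
    [1,[0,0,0],[0,0,6]],
    [1,[0,0,0],[0,0,6]],
    [1,[0,0,0],[0,0,6]],
    [1,[0,0,0],[0,0,6]],
    [1,[0,0,0],[0,0,5]],
    [1,[0,0,0],[0,0,0]],
    [1,[0,0,0],[0,0,0]]
  ]
}}

```text
clock: 3.95
position: [0.4611, 0.0106, 0.0495]
tcp_rot: [0.578, 3.083, -0.006]
wrist_force: [-0.1, -10.5, 5.6]
opening: 0.0132
```

>>> {"api": "jog_arm", "payload": {
  "rows": [
    [-0.3,[0,0,0],[0,0,0]],
    [-0.3,[0,0,0],[0,0,0]],
    [-0.3,[0,0,0],[0,0,0]],
    [-0.3,[0,0,-0.03],[0,0,0]],
    [-0.3,[0,0,-0.04],[0,0,0]],
    [-0.3,[0,0,-0.04],[0,0,0]],
    [-0.3,[0,0,0],[0,0,0]],
    [-0.3,[0,0,0],[0,0,0]]
  ]
}}

```text
clock: 4.75
position: [0.4599, 0.0128, 0.1583]
tcp_rot: [0.576, 3.086, 0.001]
wrist_force: [-0.6, 0.1, 0.3]
opening: 0.0552
```

```bash
python3 - <<'E'
from h import *
rel(pw(.03,-.15,.32),-3.3)
p,d=env.snapshot("wrist");i=env.camera_info("wrist");print(i["T"])
cv2.imwrite("pics/w2.png",p[:,:,::-1]);np.savez("pics/w2.npz",p=p,d=d)
E
```

```text
t 4.75 pos [0.4599 0.0128 0.1583] xdir 158.9->176.7 turn [  0.02   0.13 -17.83] shift mm [-158.  -196.1 -161.7] q6 0.24 F [-0.6  0.1  0.3] open 0.0552
[[ 3.60362934e-01  8.94121952e-01  2.65865550e-01  3.91035698e-01]
 [ 9.32812066e-01 -3.45277947e-01 -1.03173582e-01  3.97034313e-02]
 [-4.52253398e-04  2.85182528e-01 -9.58473120e-01  2.99668589e-01]
 [ 0.00000000e+00  0.00000000e+00  0.00000000e+00  1.00000000e+00]]
```

View pics/w2.png

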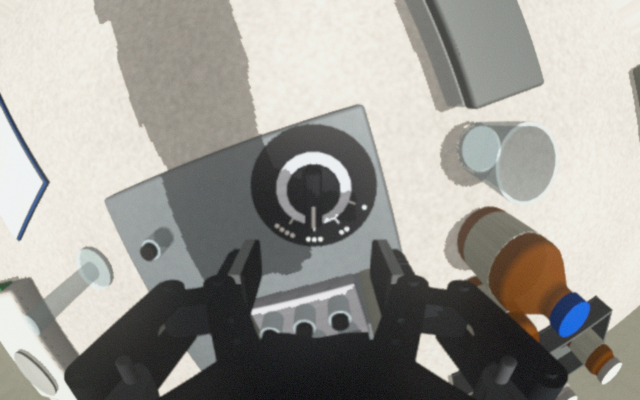

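The pointer now stands at the three dots (314,240), and the dial is released. Next is the catch: up, turn, and move over behind it. The fingers shut on the way.

>>> {"api": "jog_arm", "payload": {
  "rows": [
    [1,[0,0,-0.045],[0,0,0]],
    [1,[0,0,-0.045],[0,0,0]],
    [1,[0,0,-0.045],[0,0,0]],
    [1,[0,0,-0.045],[0,0,0]],
    [1,[0,0,0],[0,0,-6]],
    [1,[0,0,0],[0,0,-6]],
    [1,[0,0,0],[0,0,-5.8]]
  ]
}}

```text
clock: 5.5
position: [0.4588, 0.0129, 0.3361]
tcp_rot: [-0.085, -3.138, -0.001]
wrist_force: [0.2, -0.2, -0.8]
opening: 0.0001
```

>>> {"api": "jog_arm", "payload": {
  "rows": [
    [1,[0,-0.04,0],[0,0,0]],
    [1,[0,-0.04,0],[0,0,0]],
    [1,[-0.03,-0.04,0],[0,0,0]],
    [1,[-0.03,-0.04,0],[0,0,0]],
    [1,[-0.04,-0.036,0],[0,0,0]],
    [1,[-0.04,0,0],[0,0,0]],
    [1,[-0.018,0,0],[0,0,0]],
    [1,[0,0,0],[0,0,0]],
    [1,[0,0,0],[0,0,0]]
  ]
}}

```text
clock: 6.4
position: [0.6023, -0.1891, 0.3355]
tcp_rot: [-0.091, -3.137, -0.002]
wrist_force: [0.2, 0.3, 0.1]
opening: -0.0
```

```bash
python3 - <<'E'
from h import *
rel(pw(.028,-.15,.218),-3.3)
i=env.camera_info("top");print("tab from top",plane(np.array([[600,222.]])/5+[295,150]-.4,.235,i["intrinsics"],i["T"]),pw(-.018,-.15,.235))
p,d=env.snapshot("wrist");np.savez("pics/w3.npz",p=p,d=d);cv2.imwrite("pics/w3.png",p[:,:,::-1])
print(env.camera_info("wrist")["T"])
E
```

```text
t 6.40 pos [ 0.6023 -0.1891  0.3355] xdir 176.7->176.7 turn [ 0.06 -0.17 -0.02] shift mm [ -2.2  -2.6 117.5] q6 -0.36 F [0.2 0.3 0.1] open -0.0000
tab from top [[ 0.55342213 -0.18244018  0.235     ]] [ 0.55839524 -0.18921512  0.235     ]
[[ 5.79108823e-02  9.57541811e-01  2.82418147e-01  5.29583870e-01]
 [ 9.98321756e-01 -5.55395257e-02 -1.64021886e-02 -1.84305079e-01]
 [-2.04114928e-05  2.82894046e-01 -9.59151166e-01  4.78869699e-01]
 [ 0.00000000e+00  0.00000000e+00  0.00000000e+00  1.00000000e+00]]
```

View pics/w3.png

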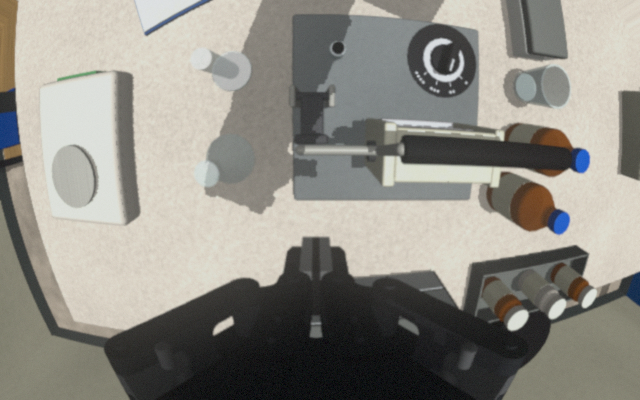

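The catch tab at about (313,148) lies in line with the shut fingertips at (316,240) and casts to (0.561, -0.188), which agrees with the frame. The gripper is behind it. I shift 6 mm right to clear the bail arm and descend.

>>> {"api": "jog_arm", "payload": {
  "rows": [
    [1,[-0.002,-0.009,0.03],[0,0,0]],
    [1,[0,0,0.03],[0,0,0]],
    [1,[0,0,0.03],[0,0,0]],
    [1,[0,0,0.0275],[0,0,0]],
    [1,[0,0,0],[0,0,0]],
    [1,[0,0,0],[0,0,0]]
  ]
}}

```text
clock: 7.05
position: [0.6037, -0.1983, 0.2208]
tcp_rot: [-0.092, -3.14, 0.0]
wrist_force: [0.2, -0.0, 1.5]
opening: 0.0001
```

>>> {"api": "jog_arm", "payload": {
  "rows": [
    [1,[0.012,0,0],[0,0,0]],
    [1,[0.012,0,0],[0,0,0]],
    [1,[0.012,0,0],[0,0,0]],
    [1,[0.012,0,0],[0,0,0]],
    [1,[0.012,0,0],[0,0,0]],
    [1,[0.012,0,0],[0,0,0]],
    [1,[0,0,0],[0,0,0]]
  ]
}}

```text
clock: 7.75
position: [0.5354, -0.196, 0.2262]
tcp_rot: [0.091, 3.129, -0.008]
wrist_force: [1.7, 0.1, 17.5]
opening: 0.0
```

```bash
python3 - <<'E'
from h import *
rel(pw(-.095,-.157,.218),-3.3);print(env.get_obs()["wrist_torque"])
p,d=env.snapshot("scene");q,_=env.snapshot("wrist")
a=cv2.resize(p[140:320,190:390],(500,450),interpolation=cv2.INTER_CUBIC);b=q[0:300,190:490]
im=np.zeros((450,800,3),np.uint8);im[:,:500]=a;im[:300,500:]=b
cv2.imwrite("pics/w4.png",im[:,:,::-1])
E
```

```text
t 7.75 pos [ 0.5354 -0.196   0.2262] xdir 176.7->176.7 turn [-0.27  0.66 -0.05] shift mm [54.4  1.1  8.2] q6 -0.42 F [ 1.7  0.1 17.5] open 0.0000
[-0.04831784 -0.38258085  0.05851871]
```

View pics/w4.png

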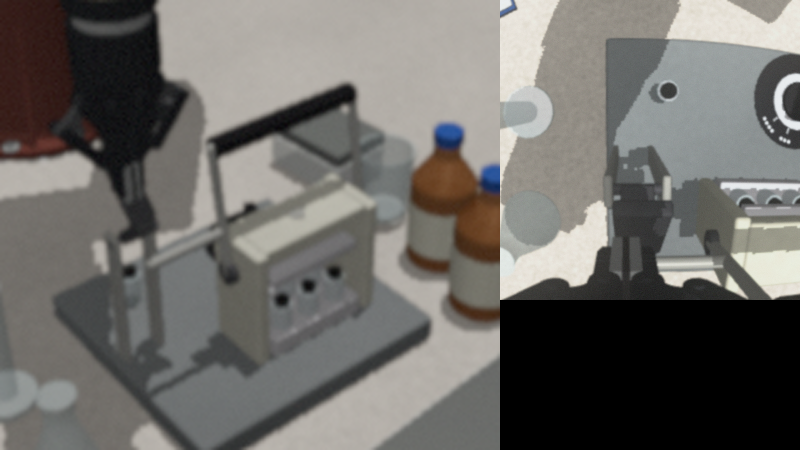

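The fingertips rest on the back of the half-risen catch at wrist crop (640,215), with nothing on the bar (scene crop 280,120). The 17 N upward force is friction near the hinge line. I lift 5 mm and carry on.

>>> {"api": "jog_arm", "payload": {
  "rows": [
    [1,[0,0,-0.005],[0,0,0]],
    [1,[0.01,0,0],[0,0,0]],
    [1,[0.01,0,0],[0,0,0]],
    [1,[0.01,0,0],[0,0,0]],
    [1,[0.008,0,0],[0,0,0]],
    [1,[0.008,0,0],[0,0,0]],
    [1,[0,0,0],[0,0,0]]
  ]
}}

```text
clock: 8.55
position: [0.4854, -0.1915, 0.2249]
tcp_rot: [-0.092, -3.14, -0.0]
wrist_force: [1.1, -0.3, 1.3]
opening: 0.0003
```

>>> {"api": "jog_arm", "payload": {
  "rows": [
    [1,[0.005,0,0],[0,0,0]],
    [1,[0,0,0.006],[0,0,0]],
    [1,[0,0,0.006],[0,0,0]],
    [1,[0,0,0.006],[0,0,0]],
    [1,[0,0,0.005],[0,0,0]],
    [1,[0,0,0],[0,0,0]],
    [1,[0,0,0],[0,0,0]]
  ]
}}

```text
clock: 9.25
position: [0.4671, -0.1905, 0.2008]
tcp_rot: [-0.096, -3.112, 0.003]
wrist_force: [-65.2, -1.4, 47.5]
opening: -0.0004
```

```bash
python3 - <<'E'
from h import *
rel(pw(-.095,-.157,.202),-3.3);print(env.get_obs()["wrist_torque"])
p,d=env.snapshot("scene");q,_=env.snapshot("wrist")
a=cv2.resize(p[140:320,190:390],(500,450),interpolation=cv2.INTER_CUBIC);b=q[0:300,190:490]
im=np.zeros((450,800,3),np.uint8);im[:,:500]=a;im[:300,500:]=b
cv2.imwrite("pics/w5.png",im[:,:,::-1])
E
```

```text
t 9.25 pos [ 0.4671 -0.1905  0.2008] xdir 176.5->176.7 turn [-0.14 -1.6  -0.23] shift mm [-14.   -0.5  -1.2] q6 -0.46 F [-65.2  -1.4  47.5] open -0.0004
[-0.44654359 14.13880022 -0.02265213]
```

View pics/w5.png

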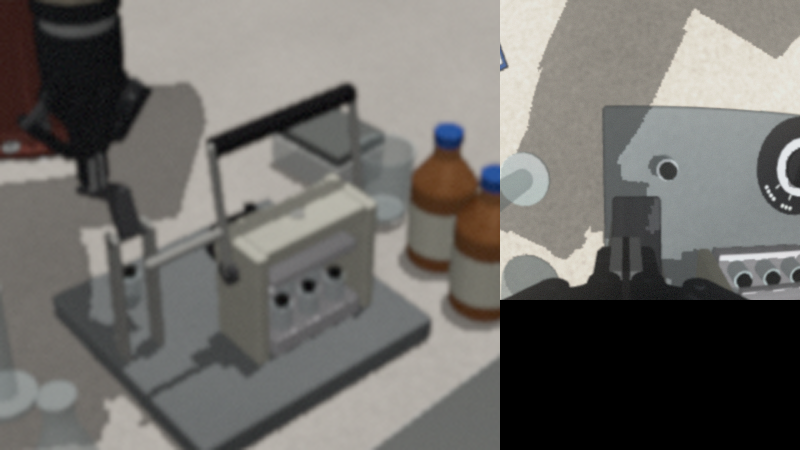

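The force on the fingers (-65, 47) N points along the face normal of a catch at about 2.2 rad, so it is against its end stop. The strut and tab lean forward in the crop at (120,210). I lift off at once.

>>> {"api": "jog_arm", "payload": {
  "rows": [
    [1,[0.008,0,-0.012],[0,0,0]],
    [1,[0.008,0,-0.012],[0,0,0]],
    [1,[0,0,-0.03],[0,0,0]],
    [1,[0,0,-0.04],[0,0,0]],
    [0,[0,0,-0.035],[0,0,0]],
    [-0.2,[0,0,0],[0,0,-8.5]],
    [-0.2,[0,0,0],[0,0,-8.5]],
    [-0.2,[0,0,0],[0,0,-8.5]],
    [-0.2,[0,0,0],[0,0,-8.5]],
    [-0.2,[0,0,0],[0,0,0]],
    [-0.2,[0,0,0],[0,0,0]]
  ]
}}

```text
clock: 10.45
position: [0.4658, -0.1904, 0.3307]
tcp_rot: [-0.824, 3.031, 0.0]
wrist_force: [0.2, -0.3, 0.2]
opening: 0.0512
```

```bash
python3 - <<'E'
from h import *
rel(pw(-.0194,0,.31),-93.3)
p,d=env.snapshot("top");np.savez("pics/top1.npz",p=p,d=d)
q,_=env.snapshot("scene")
a=cv2.resize(p[150:280,295:425],(400,400),interpolation=cv2.INTER_CUBIC)
b=cv2.resize(q[140:320,190:390],(400,400),interpolation=cv2.INTER_CUBIC)
cv2.imwrite("pics/w6.png",np.hstack([a,b])[:,:,::-1])
E
```

```text
t 10.45 pos [ 0.4658 -0.1904  0.3307] xdir -149.6->-93.3 turn [-1.000e-02  1.000e-02 -5.628e+01] shift mm [-156.5  -91.    20.7] q6 -1.06 F [ 0.2 -0.3  0.2] open 0.0512
```

View pics/w6.png

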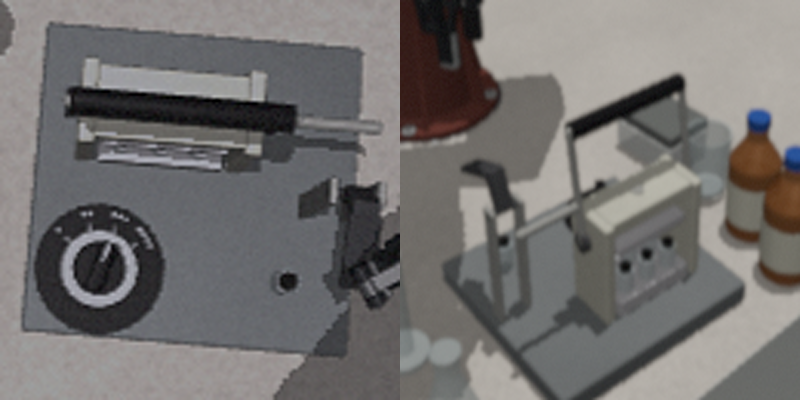

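The catch leans well forward, with strut and tab at scene crop (485,170), about 2.2 rad. The top crop shows the dial on three dots. Now the handle: turn, move over the bar, descend.

>>> {"api": "jog_arm", "payload": {
  "rows": [
    [-0.2,[0,0,0],[0,0,-8.0]],
    [-0.2,[0,0,0],[0,0,-8.0]],
    [-0.2,[0,0,0],[0,0,-8.0]],
    [-0.2,[0,0,0],[0,0,-8.0]],
    [-0.2,[0,0,0],[0,0,-8.0]],
    [-0.2,[0,0,0],[0,0,-8.0]],
    [-0.2,[0,0,0],[0,0,-8.3]]
  ]
}}

```text
clock: 11.25
position: [0.4656, -0.1904, 0.3308]
tcp_rot: [-2.165, 2.276, -0.0]
wrist_force: [-0.6, 0.0, -0.4]
opening: 0.0512
```

>>> {"api": "jog_arm", "payload": {
  "rows": [
    [-0.2,[-0.035,-0.02,0],[0,0,0]],
    [-0.2,[-0.035,-0.02,0],[0,0,0]],
    [-0.2,[-0.035,-0.02,0],[0,0,0]],
    [-0.2,[-0.035,-0.02,0],[0,0,0]],
    [-0.2,[-0.016,-0.011,0],[0,0,0]],
    [-0.2,[0,0,0],[0,0,0]],
    [-0.2,[0,0,0],[0,0,0]]
  ]
}}

```text
clock: 11.95
position: [0.5645, -0.0394, 0.3305]
tcp_rot: [2.161, -2.28, -0.0]
wrist_force: [-0.1, -0.3, 0.1]
opening: 0.0513
```

```bash
python3 - <<'E'
from h import *
rel(pw(-.0194,0,.238),-93.3)
E
```

```text
t 11.95 pos [ 0.5645 -0.0394  0.3305] xdir -93.1->-93.3 turn [ 0.03 -0.01  0.22] shift mm [-0.1 -1.1 92.5] q6 -1.72 F [-0.1 -0.3  0.1] open 0.0513
```

>>> {"api": "jog_arm", "payload": {
  "rows": [
    [-0.2,[0,-0.001,0.03],[0,0,0]],
    [-0.2,[0,0,0.03],[0,0,0]],
    [-0.2,[0,0,0.032],[0,0,0]],
    [-0.2,[0,0,0],[0,0,0]],
    [1,[0,0,0],[0,0,0]],
    [1,[0,0,0],[0,0,0]],
    [1,[0,0,0],[0,0,0]],
    [1,[0,0,0],[0,0,0]]
  ],
  "force": 60
}}

```text
clock: 12.75
position: [0.5671, -0.0403, 0.2411]
tcp_rot: [-2.16, 2.279, -0.006]
wrist_force: [0.5, -1.4, 7.4]
opening: 0.0206
```

```bash
python3 - <<'E'
from h import *
rel(pw(-.0194,0,.238),-93.3)
q=np.linspace(0,1.02,11);x=.13*np.sin(.15+q);z=.13*np.cos(.15+q)
print(np.round(np.diff(x)*1000,1),np.round(-np.diff(z)*1000,1))
E
```

```text
t 12.75 pos [ 0.5671 -0.0403  0.2411] xdir -93.1->-93.3 turn [-0.24 -0.08  0.22] shift mm [-0.8  1.5  3.1] q6 -1.72 F [ 0.5 -1.4  7.4] open 0.0206
[13.  12.7 12.2 11.6 10.9 10.   9.1  8.1  7.   5.8] [ 2.6  4.   5.2  6.4  7.6  8.6  9.6 10.5 11.3 11.9]
```

The bar is gripped (opening 20.6 mm). I follow the arc down.

>>> {"api": "jog_arm", "payload": {
  "rows": [
    [1,[0,0.0065,0.0013],[0,0,0]],
    [1,[0,0.0065,0.0013],[0,0,0]],
    [1,[0,0.0064,0.002],[0,0,0]],
    [1,[0,0.0063,0.002],[0,0,0]],
    [1,[0,0.0061,0.0026],[0,0,0]],
    [1,[0,0.0061,0.0026],[0,0,0]],
    [1,[0,0.0058,0.0032],[0,0,0]],
    [1,[0,0.0058,0.0032],[0,0,0]],
    [1,[0,0.0055,0.0038],[0,0,0]],
    [1,[0,0.0054,0.0038],[0,0,0]]
  ]
}}

```text
clock: 13.75
position: [0.5097, -0.0369, 0.2157]
tcp_rot: [-2.157, 2.275, -0.012]
wrist_force: [10.6, -0.1, 2.7]
opening: 0.0201
```

```bash
python3 - <<'E'
from h import *
q=.51;rel(pw(-.13*np.sin(.15+q),0,.111+.13*np.cos(.15+q)),-93.3)
E
```

```text
t 13.75 pos [ 0.5097 -0.0369  0.2157] xdir -93.0->-93.3 turn [-0.59 -0.04  0.25] shift mm [-0.8  4.3  2. ] q6 -1.73 F [10.6 -0.1  2.7] open 0.0201
```

>>> {"api": "jog_arm", "payload": {
  "rows": [
    [1,[0,0.0052,0.0043],[0,0,0]],
    [1,[0,0.005,0.0045],[0,0,0]],
    [1,[0,0.0047,0.0048],[0,0,0]],
    [1,[0,0.0045,0.005],[0,0,0]],
    [1,[0,0.0042,0.0052],[0,0,0]],
    [1,[0,0.004,0.0054],[0,0,0]],
    [1,[0,0.0037,0.0056],[0,0,0]],
    [1,[0,0.0035,0.0058],[0,0,0]],
    [1,[0,0.0033,0.006],[0,0,0]],
    [1,[0,0.003,0.006],[0,0,0]],
    [1,[0,0.002,0.003],[0,0,0]],
    [1,[0,0,0],[0,0,0]]
  ]
}}

```text
clock: 14.95
position: [0.4687, -0.0347, 0.1606]
tcp_rot: [-2.156, 2.273, -0.015]
wrist_force: [13.8, 1.7, 6.3]
opening: 0.0201
```

```bash
python3 - <<'E'
from h import *
q=1.0;rel(pw(-.13*np.sin(.15+q),0,.111+.13*np.cos(.15+q)),-93.3)
E
```

```text
t 14.95 pos [ 0.4687 -0.0347  0.1606] xdir -93.0->-93.3 turn [-0.76 -0.01  0.26] shift mm [-0.9  2.2 -3.5] q6 -1.75 F [13.8  1.7  6.3] open 0.0201
```

>>> {"api": "jog_arm", "payload": {
  "rows": [
    [1,[0,0.001,0.003],[0,0,0]],
    [1,[0,0.001,0.003],[0,0,0]],
    [1,[0,0,0],[0,0,0]],
    [1,[0,0,0],[0,0,0]],
    [1,[0,0,0],[0,0,0]]
  ]
}}

```text
clock: 15.45
position: [0.4684, -0.0348, 0.1578]
tcp_rot: [-2.154, 2.27, -0.021]
wrist_force: [4.8, 4.5, 39.6]
opening: 0.0203
```

```bash
python3 - <<'E'
from h import *
q=1.0;rel(pw(-.13*np.sin(.15+q),0,.111+.13*np.cos(.15+q)),-93.3)
p,d=env.snapshot("top");s,_=env.snapshot("scene");w,_=env.snapshot("wrist")
a=cv2.resize(p[150:280,295:425],(400,400),interpolation=cv2.INTER_CUBIC)
b=cv2.resize(s[140:320,190:390],(400,400),interpolation=cv2.INTER_CUBIC)
cv2.imwrite("pics/w7.png",np.hstack([a,b])[:,:,::-1])
E
```

```text
t 15.45 pos [ 0.4684 -0.0348  0.1578] xdir -93.0->-93.3 turn [-1.03 -0.06  0.29] shift mm [-1.1  1.9 -6.4] q6 -1.75 F [ 4.8  4.5 39.6] open 0.0203
```

View pics/w7.png

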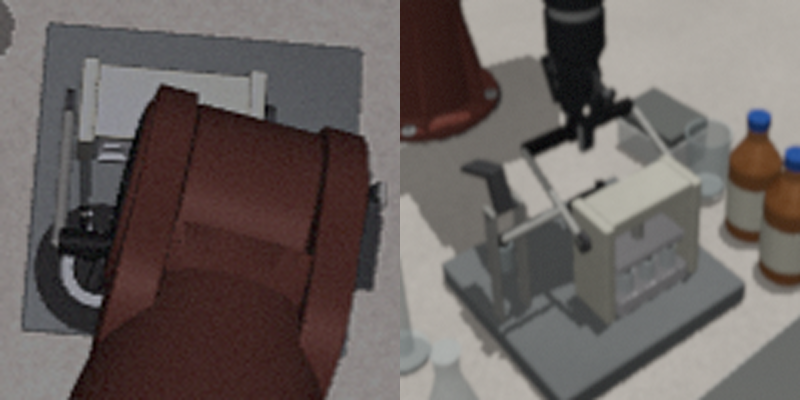

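The handle is down: the bar end at top crop (80,242) casts to x = 0.471, against 0.470 expected fully down. The catch is still folded forward at scene crop (490,170). The force jump to 40 N shows the handle is on its end stop. I hold, then hand in.

>>> {"api": "jog_arm", "payload": {
  "rows": [
    [1,[0,0,0],[0,0,0]],
    [1,[0,0,0],[0,0,0]],
    [1,[0,0,0],[0,0,0]],
    [1,[0,0,0],[0,0,0]],
    [1,[0,0,0],[0,0,0]],
    [1,[0,0,0],[0,0,0]],
    [1,[0,0,0],[0,0,0]]
  ]
}}

```text
clock: 16.3
position: [0.4683, -0.0348, 0.1577]
tcp_rot: [-2.154, 2.27, -0.021]
wrist_force: [5.3, 4.0, 39.1]
opening: 0.0204
```

```bash
python3 - <<'E'
from h import *
rel(pw(-.1187,0,.164),-93.3)
env.job_done()
E
```

```text
t 16.30 pos [ 0.4683 -0.0348  0.1577] xdir -93.0->-93.3 turn [-1.02 -0.05  0.29] shift mm [-1.   1.9 -6.3] q6 -1.75 F [ 5.3  4.  39.1] open 0.0204
the job is handed in; nothing more can be done
```

I turned the dial from two dots to three, flipped the catch over forward, and pulled the handle fully down. I handed the job in at 16.3 s, still holding the handle; no verdict is reported.

**Last checks**
- **Handle:** the bar casts to x = 0.471 m, against 0.470 m expected when fully down. The upward force jumped from 6 to 39 N over the last 6 mm of commanded downward travel, so it is on its end stop. The grip is steady at 20.4 mm opening.
- **Catch:** it still lies forward in the last picture. I put it at about 2.2 rad by eye, not by measurement.
- **Dial:** it was on three dots when I released it and again after the catch was flipped. In the last picture the arm and bar hide its marks, so I could not recheck it at the end.
- **Bystanders:** I saw nothing moved or tipped in the pictures, but I did not measure their positions. The last picture shows only some of them.

**What did not go cleanly**
- **Catch push:** it jammed briefly at about 17 N and peaked at about 80 N on the wrist at the catch's end stop. That is under the 120 N wrist limit, and I judged it to be fingertip contact rather than the gripper body.
- **Handle height:** the fingertips ended 6 mm lower than my model predicted. I take this as the bar sitting slightly differently between the pads, because the bar itself measured in the right place.

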